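# Open the instrument case on its locking stay and stow the caliper

## Robot

A 6-joint arm with a two-finger parallel gripper is mounted at the origin on the work surface. World frame = base frame: x ahead of the robot, y to its left, z up, the work surface at z = 0. Lengths are in mm, angles in rad, forces in N, time in s.
With the tool pointing down it reaches from about 300 to 775 mm from the base axis. Payload 14.6 kg.
Tool frame: the origin (TCP) lies on the centre line of the jaws, within the pads' length; the fingertips stand manip.tcp_to_tips ahead of it and the grasp point (between the pads) lies 5 mm behind it (manip.tcp_to_tips is the distance from the TCP to the fingertips, in mm); z points along the fingers, y is the direction in which the jaws open and shut (so a half turn about z gives the same grasp; the last joint's range is limited). The gripper opens to 94 mm and grips with 3 to 60 N. Pads are 16 mm wide; open, the fingers measure 119 mm over their backs; the gripper's body (75 mm by 177 mm) begins 78 mm behind the grasp point.
Start: joints at [-1.338, 0.3, 1.521, -0, 1.321, -0.067], TCP at [162.424, -525.46, 219.446] pointing down, gripper open.
Joint ranges: [-3.03, 3.03], [-0.79, 2.21], [0.23, 2.52], [-1.04, 4.18], [0, 3.07], [-2.55, 2.55]. Speed limits (rad/s): [2.22, 2.22, 2.57, 3.14, 3.14, 3.14].

## Interface

Orientations are given as [roll, pitch, yaw] about the fixed x, y, z axes, in that order (R = Rz(yaw) Ry(pitch) Rx(roll)).
In Python, from cell import manip, optics, workorder gives the robot as it stands. The module is installed in compiled form; this text tells all that it offers.
- The arm moves only by the tool jog_arm, never from a script. Its argument "deltas" is text: rows parted by semicolons, each of 5 numbers parted by spaces: the shift along the tool's x, y, z in mm, then the turn about the tool's z in rad, then the finger opening in mm, from 0 to 94. In form: tx ty tz twist grip; .... A call has exactly 10 rows; each row is the pose to reach, as a shift and turn from the pose commanded when the call began, along the tool's axes at that moment; what a row does not reach only later rows make up. A row lasts 1/8 s, in which the tool goes at most 62.5 mm and 10.7 degrees, less where a joint would pass 70% of its speed; a pose out of reach is approached as far as the arm can. A call with a gripper value outside its range is refused whole. The fingers move at their own pace and stop on an object; "squeeze" is the grip in N (left out, the last holds). Time passes only in rows, so rows that repeat a pose let the fingers close, or fill a call up. It gives the time, the measured TCP pose, the force and the opening at its end, in the units of the state.
- manip.read_state(): the state, without advancing time (a new reading comes with each control period).
- optics.camera(name): name is "side" or "top" or "wrist"; returns (picture, depth): 384x512x3 uint8, red, green, blue; 384x512 float32, mm along the optical axis (not along the pixel's ray), 0 where there is no reading.
- optics.get_calibration(name): a dict with "intrinsics" (3x3 intrinsics, pixels), "R" (3x3) and "t" (3): a world point X has camera coordinates R X + t; the wrist camera has in their place "hand_eye" (4x4, takes a point from camera to tool coordinates, whose origin is the TCP and whose axes are the flange's). Camera axes: x right, y down, z forward; pixel columns grow to the right and rows downward; lengths in mm; the calibration is good to about 2 mm. The wrist camera is an equidistant fisheye: a pixel r from the principal point sees the ray r / f radians off the axis. A picture is of the moment at which its call begins: read the wrist's pose just before it. get_calibration takes no time and is no camera call.
- workorder.sign_off(): hands the job in, once; it reports no verdict.
The state is a dict: "clock": time; "joints": joint angles; "qd": joint speeds; "effort": joint torques, N m; "eef_pos": TCP position; "eef_rot": TCP orientation; "wrist_force": force on the tool from outside, world axes, zero at the start; "moment": the same for the moment, N m; "finger_gap": finger opening in mm.
Only numpy, scipy, OpenCV 4.12 (cv2) and the standard library are available. Lean on these libraries where they do the work, as an engineer would, in place of code of your own. Each camera call takes 0.05 s, during which the arm holds its last target.

## Task

Raise the lid of the instrument case by its carry handle and lock the folding stay on the case's side by pushing its knob past straight, fully against its stop, so that the lid stands up unaided. Only then lay the caliper flat in its moulded compartment in the case, jaws towards the hinge with the long jaws in the jaw pocket, and let go. Do not let the lid slam shut, and leave everything else on the bench where it is.

Things in the scene. Friction and masses are not known exactly. Their poses are not given: they have to be found in the camera images.
- case: Dark green instrument case, fixed to the bench: 180 (x) x 200 (y) x 55 mm high without its lid, walls 5 mm. Origin: centre of its underside. x points from the handle side to the hinge side, y to the left seen from the handle side, z up. Its folding stay is outside the right wall (y = -100 mm). The trough at y below -50 mm is for another tool and holds a fixed steel rod.
- compartment (a point): Where the caliper's origin belongs: on the black tray floor, at (0, 20, 25) mm in the case's frame, axes as the case's. Measured from here, blocks 12 mm high leave a tail slot 24 mm wide (y -12 to 12) at x -85 to -40, open finger space (y -66 to 75) at x -40 to 36, and a jaw pocket (y -51 to 25) at x 36 to 85. Walls rise 30 mm above this floor. The raised lid leans over it.
- hinge (a point): Middle of the lid's hinge line, at (90, 0, 55) mm in the case's frame; the line runs along the case's y.
- lid (a joint): Lid angle, rad: 0 closed, grows as it opens. Lid 0.42 kg, 180 mm deep, 22 mm thick, 200 mm wide. The stay stops it at 1.20; with the stay locked it stands at 1.16, leaning over the stay and the rear of the tray. Let go below about 1.08 it falls shut; from 1.10 up the stiff joint of the stay holds it for a while (sinking under 0.01 rad/s) until locked.
- handle (a point): Centre of the black round bar of the carry handle on the lid's front edge: 16 mm thick, 56 mm long along the case's y, flat ends free to grip (gripped across the ends it can turn between the fingers); arms 8 mm thick 18 mm either side of its middle. 220 mm from the hinge line, 8 mm above the rim and 32 mm clear of the lid's edge when closed. Turns with the lid; axes as the case's when closed.
- stay (a joint): Angle of the stay's lower link, rad: 0 folded (lid closed), about 1.37 with the lid at 1.11, 1.71 with both links in line (lid highest), stop at 1.88: past straight, locked. Two flat steel links, 72 mm between pivots. The knob takes 1 to 6 N to push over, then meets a hard stop. As the value grows the knob goes round the lower pivot: up at first, then towards the hinge and down.
- stay_pivot (a point): Pivot of the stay's lower link on the case's right wall, at (-10, -108, 25) mm in the case's frame; axis along the case's y.
- stay_knob (a point): Middle of the knob on the joint between the stay's links: dark steel cylinder 17 mm thick, axis along the case's y, free for 17 mm either side of this point, 131 mm right of the case's middle. With the lid up it is 80 to 100 mm above the bench under the leaning lid: tilt the tool forward and push towards the hinge and down. Locked it is at x = 37, z = 79 mm in the case's frame.
- caliper: Steel caliper lying flat, 140 mm long, 0.18 kg. Origin: underside of the beam's middle. x runs along the beam towards the jaws, z up. Beam 140 x 16 x 6 mm; two pairs of jaws, 6 mm thick, between x = +44 and +70 mm: long ones reach to y = -45 mm, short ones to y = +20 mm.
- caliper_slide (a point): Middle of the part to grip on the caliper's slide, at (18, 0, 8) mm in the caliper's frame. The slide is a block 50 mm long (x -7 to +43), 26 mm wide, 16 mm high, all measured in the caliper's frame, standing on the bench like the beam.
- caliper_jaw (a point): Tip of the caliper's long jaws, at (57, -45, 3) mm in its frame.
- ring_big: Bystander: thick steel ring, 104 mm across, 45 mm high. Origin under its centre.
- ring_flat: Bystander: flat steel ring, 90 mm across, 22 mm high. Origin under its centre.
- ring_small: Bystander: small steel ring, 44 mm across, 18 mm high. Origin under its centre.
- sleeve_a: Bystander: upright steel sleeve, 52 mm across, 75 mm high. Origin under its centre.
- sleeve_b: Bystander: upright steel sleeve, 52 mm across, 75 mm high. Origin under its centre.
- straightedge: Bystander: steel straightedge, 160 x 22 x 6 mm, lying along its x. Origin under its centre.
- pencil: Bystander: pencil 145 mm long, 8 mm thick, lying along its x. Origin under its middle.
There are look-alikes about, which are no part of the job. Leave any green or red look-alike of the caliper alone.

How it is judged (in metres and radians):
On the way, in this order (a step that is already met when the one before it is completed fails the run):
1. the lid has been raised close to its top position, the stay not yet locked (value of joint lid above 1.08 rad and value of joint stay below 1.84 rad), for 0.1 s.
2. the stay is locked past straight against its stop, the lid stands up, and the caliper is not yet in the case (value of joint stay above 1.84 rad and value of joint lid above 1.1 rad and horizontal distance between caliper and case above 0.15 m), for 0.3 s.
At the end, for the whole second after the job is handed in: Stay locked against its stop (joint above 1.84), lid still and above 1.1 rad. Caliper released, at rest, flat on its compartment's floor (4 mm, 0.06 rad), within 25 mm along, 12 mm across and 0.12 rad of its place, long jaws in the jaw pocket at the hinge end (value of joint stay above 1.84 rad and value of joint lid above 1.1 rad and velocity of joint lid between -0.05 and 0.05 rad/s and z of caliper in the frame of case between 0.02 and 0.029 m and x of caliper in the frame of case between -0.025 and 0.025 m and y of caliper in the frame of case between 0.008 and 0.032 m and y of caliper_jaw in the frame of case between -0.045 and -0.012 m and x of caliper_jaw in the frame of case above 0.03 m and angle between the x axis of caliper and the x axis of case, either way round below 0.12 rad and angle between caliper's own z axis and vertical below 0.06 rad and linear speed of caliper below 0.02 m/s); the robot touches nothing.
It fails at once if a bystander is moved by more than 30 mm (distance of any of ring_big, ring_flat, ring_small, sleeve_a, sleeve_b, straightedge, pencil from where it was at the start of the episode above 0.03 m).
It fails at once if the lid slams shut (value of joint lid below 0.5 rad and velocity of joint lid below -2.5 rad/s).
It also fails if it takes over 72 s, if anything falls off the work surface, if the arm or the gripper's body presses on something with over 40 N, if the wrist force passes 120 N, or if a joint passes its speed limit or range.

## Working session

There is one attempt and no reset: what is moved stays moved. The work goes in short steps, Python scripts to look and compute and a tool call to move; the robot and the scene stay as the last step left them, time stands still between calls to the robot, and variables do not carry over. Pictures are saved under pics/ and viewed, and the job is handed in when it is done.

Besides the shell and the picture viewer there is one more tool, called after ">>>" as a command line: name --argument value ..., lists and objects as JSON in quotes. jog_arm: Moves the arm, as the interface text tells. Its arguments: {"type":"object","properties":{"deltas":{"type":"string"},"squeeze":{"type":"number"}},"required":["deltas"]}

```bash
mkdir -p pics; ls; python3 - <<'E'
from cell import manip, optics
import cv2, numpy as np
print(manip.read_state(), manip.tcp_to_tips)
for n in("side","top","wrist"):
    p,d=optics.camera(n); cv2.imwrite(f"pics/{n}0.png",p[:,:,::-1]); np.save(f"{n}0.npy",d)
    np.save(f"{n}0rgb.npy",p)
    print(n,optics.get_calibration(n))
E
```

```text
pics
{'clock': 0.0, 'joints': array([-1.33757941e+00,  3.00472114e-01,  1.52157564e+00, -1.82682490e-05,
        1.32070945e+00, -6.66136600e-02]), 'qd': array([ 2.73037484e-04, -6.27388769e-04, -5.96800315e-04, -1.93088992e-04,
        4.22838306e-04,  5.21741428e-05]), 'effort': array([ 2.47311807e-03, -5.31799042e+01, -3.52732766e+01,  7.09143095e-02,
        2.44248554e-02, -2.98726172e-05]), 'eef_pos': array([ 162.37543753, -525.22570701,  218.88807123]), 'eef_rot': array([-3.14042951e+00, -5.98620467e-05,  2.99835074e-01]), 'wrist_force': array([-0.05489414, -0.28433037, -0.20610024]), 'moment': array([-0.06257378,  0.02294074, -0.015954  ]), 'finger_gap': 94.01168772049641} 14.0
side {'intrinsics': array([[465.05163068,   0.        , 267.45374807],
       [  0.        , 465.05163068, 186.51782767],
       [  0.        ,   0.        ,   1.        ]]), 'R': array([[-0.9993333 , -0.03571144, -0.00759319],
       [-0.02184872,  0.75158416, -0.65927528],
       [ 0.02925059, -0.65866983, -0.75186332]]), 't': array([ 535.48979252,   48.95920794, 1254.25500517])}
top {'intrinsics': a
[... 235 characters left out ...]
150e-01,  3.49547720e-04, -1.54644306e-01],
       [ 1.54607674e-01,  2.41143116e-02, -9.87681612e-01]]), 't': array([-9.06849547e-01,  5.14279538e+02,  9.08365894e+02])}
wrist {'intrinsics': array([[297.31863964,   0.        , 251.7067513 ],
       [  0.        , 297.31863964, 190.43150571],
       [  0.        ,   0.        ,   1.        ]]), 'hand_eye': array([[ 5.27126470e-04, -9.69222626e-01, -2.46185345e-01,
         7.09701346e+01],
       [ 9.99999009e-01,  8.32240412e-04, -1.13532465e-03,
        -5.20967799e-01],
       [ 1.30526773e-03, -2.46184502e-01,  9.69222104e-01,
        -1.66679086e+02],
       [ 0.00000000e+00,  0.00000000e+00,  0.00000000e+00,
         1.00000000e+00]])}
```

View pics/top0.png

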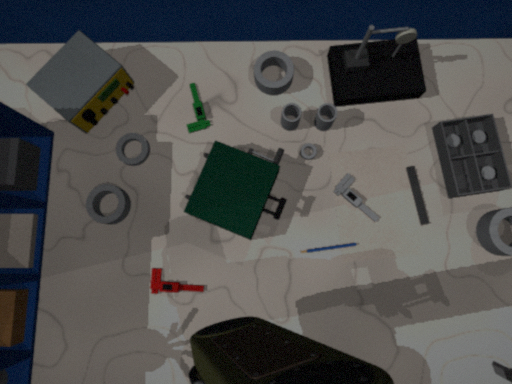

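View pics/side0.png

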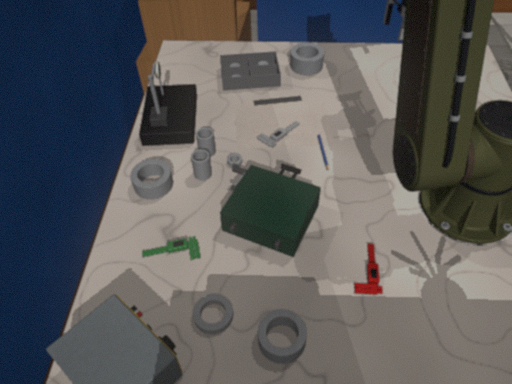

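View pics/wrist0.png

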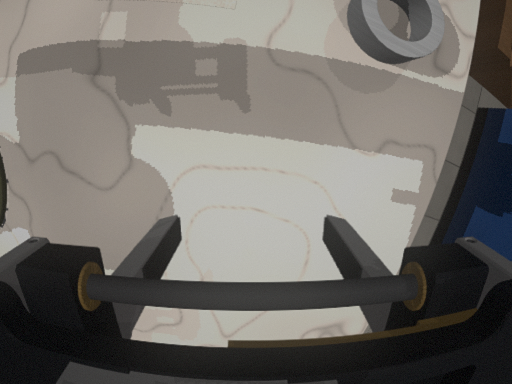

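```bash
cat > h.py <<'E'
import numpy as np, cv2
from cell import manip, optics
from scipy.spatial.transform import Rotation as Rn
CAL={n:optics.get_calibration(n) for n in("side","top")}
def cloud(n,d):
    c=CAL[n];K=c["intrinsics"];v,u=np.mgrid[:384,:512]
    X=np.stack([(u-K[0,2])/K[0,0]*d,(v-K[1,2])/K[1,1]*d,d],-1)
    return (X-c["t"])@c["R"]
def ray(n,u,v,z):
    c=CAL[n];K=c["intrinsics"];r=np.array([(u-K[0,2])/K[0,0],(v-K[1,2])/K[1,1],1])@c["R"]
    o=-c["R"].T@c["t"];return o+r*(z-o[2])/r[2]
def proj(n,X):
    c=CAL[n];p=c["R"]@np.asarray(X,float)+c["t"];q=c["intrinsics"]@p;return q[:2]/q[2]
def snap(n,name):
    p,d=optics.camera(n);cv2.imwrite(f"pics/{name}.png",p[:,:,::-1]);return p,d
E
python3 - <<'E'
from h import *
for n in("top","side"):
    d=np.load(n+"0.npy");p=np.load(n+"0rgb.npy");P=cloud(n,d);hsv=cv2.cvtColor(p,cv2.COLOR_RGB2HSV)
    g=(hsv[...,0]>50)&(hsv[...,0]<95)&(hsv[...,1]>90)&(hsv[...,2]<140)&(P[...,2]>68)&(P[...,2]<90)&(d>0)
    k,l,s,c=cv2.connectedComponentsWithStats(g.astype(np.uint8));i=1+np.argmax(s[1:,4])
    Q=P[l==i]
    r=cv2.minAreaRect(Q[:,:2].astype(np.float32));print(n,s[i],np.median(Q[:,2]),r,cv2.boxPoints(r).tolist())
    # grey items heights
P=cloud("top",np.load("top0.npy"))
for u,v in[(275,208),(280,207),(285,207),(272,207),(265,210),(268,190),(280,155),(275,157),(357,195),(345,183),(372,212),(450,270)]: print(u,v,P[v,u].round(1))
p=np.load("top0rgb.npy")[120:260,170:400]
cv2.imwrite("pics/topz.png",cv2.resize(p[:,:,::-1],None,fx=3.4,fy=3.4,interpolation=cv2.INTER_CUBIC)*1)
p=np.load("side0rgb.npy")[100:260,130:340]
cv2.imwrite("pics/sidez.png",cv2.resize(p[:,:,::-1],None,fx=3.6,fy=3.6,interpolation=cv2.INTER_CUBIC))
E
```

```text
top [ 185  142   94   96 5428] 77.04966245182604 ((524.3687133789062, 55.50945281982422), (181.54379272460938, 200.31170654296875), 67.65721893310547) [[397.22528076171875, 9.626091003417969], [582.4988403320312, -66.52178192138672], [651.5121459960938, 101.39281463623047], [466.23858642578125, 177.54067993164062]]
side [252 190  50  47 904] 77.06165293691663 ((509.1471862792969, 98.8531265258789), (119.1694564819336, 143.8188018798828), 1.2817466259002686) [[447.9688415527344, 169.4116973876953], [451.1858825683594, 25.628875732421875], [570.3255615234375, 28.2945556640625], [567.1085205078125, 172.07737731933594]]
275 208 [483.1 -53.4  -2. ]
280 207 [476.8 -63.6  72.3]
285 207 [485.4 -80.2   1.1]
272 207 [485.6 -45.3  -0.7]
265 210 [469.4 -26.2  70.7]
268 190 [518.4 -33.7  80.8]
280 155 [613.9 -65.2  59.5]
275 157 [607.8 -52.1  62.5]
357 195 [ 518.  -274.1    1.1]
345 183 [ 549.9 -241.8    6.8]
372 212 [ 471.8 -311.3    3.7]
450 270 [ 321.2 -505.2    2.6]
```

View pics/topz.png

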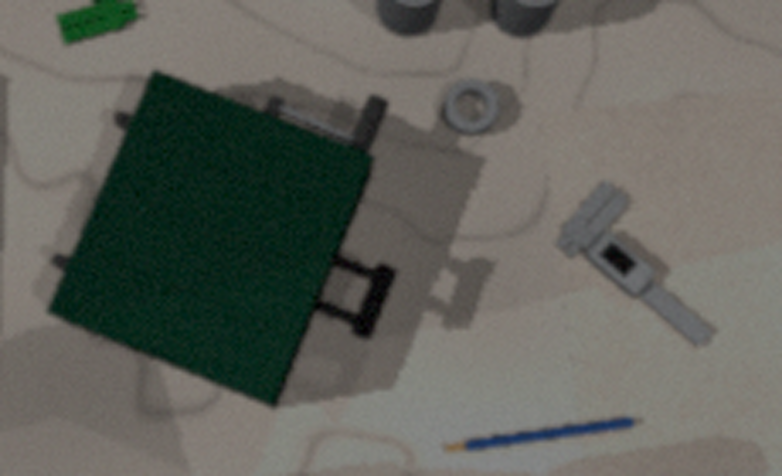

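View pics/sidez.png

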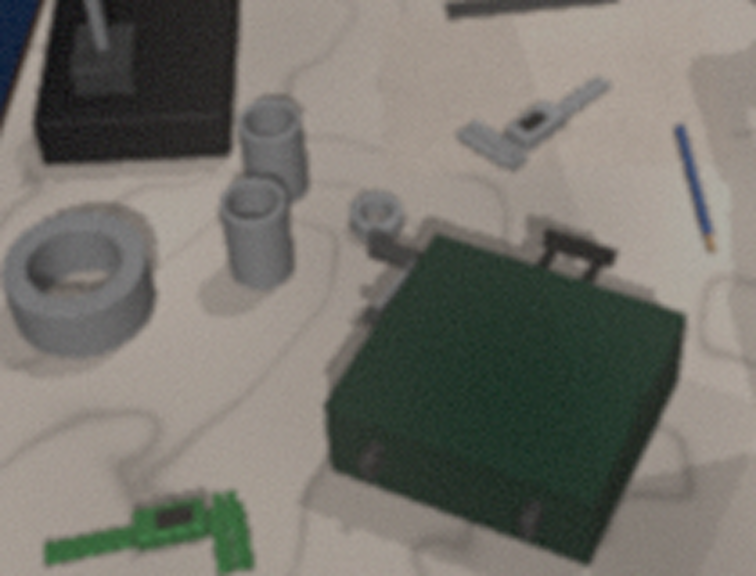

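>>> jog_arm --deltas "48 -39 0 -0.09 94;97 -77 5 -0.18 94;145 -116 15 -0.28 94;194 -155 25 -0.38 94;242 -194 35 -0.48 94;290 -232 45 -0.58 94;338 -270 55 -0.68 94;386 -309 65 -0.78 94;434.8 -347.8 70 -0.881 94;434.8 -347.8 70 -0.881 94" --squeeze 25

```text
clock: 1.4
eef_pos: [476.1, -61.7, 148.7]
eef_rot: [-3.14, -0.0, 1.187]
wrist_force: [0.4, -0.6, -1.4]
finger_gap: 94.0
```

```bash
python3 - <<'E'
from h import *
s=manip.read_state();print(s)
snap("top","t1");snap("side","s1");snap("wrist","w1")
p=np.load("top0rgb.npy");hsv=cv2.cvtColor(p,cv2.COLOR_RGB2HSV)
print(hsv[195,350],hsv[183,345],hsv[210,368],hsv[225,370],hsv[170,380],hsv[200,330])
E
```

```text
{'clock': 1.4, 'joints': array([-2.05330911e-01,  2.20494915e-01,  1.79590336e+00,  2.87988800e-04,
        1.12629293e+00,  1.78486078e-01]), 'qd': array([-0.08027741, -0.03011958,  0.02668649, -0.01065839,  0.00564752,
       -0.00454206]), 'effort': array([  3.6335168 , -44.42234874, -33.47410083,   0.31853786,
        -0.11814904,   0.20135733]), 'eef_pos': array([476.0911242 , -61.70013153, 148.71582026]), 'eef_rot': array([-3.14046541e+00, -6.07004891e-05,  1.18685532e+00]), 'wrist_force': array([ 0.35905515, -0.6304935 , -1.425827  ]), 'moment': array([-0.0438594 , -0.01246761,  0.0259181 ]), 'finger_gap': 94.00786049772385}
[167 177  13] [90  3 88] [120  10 104] [ 22  22 130] [ 13  28 128] [ 14  27 125]
```

View pics/s1.png

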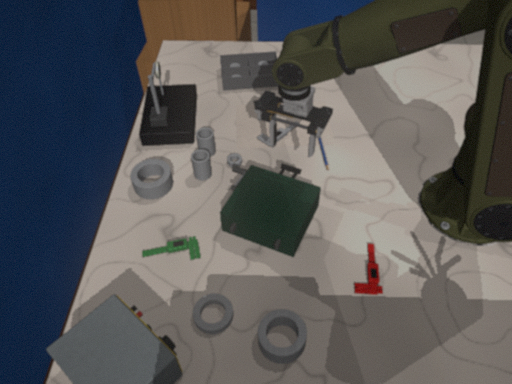

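View pics/w1.png

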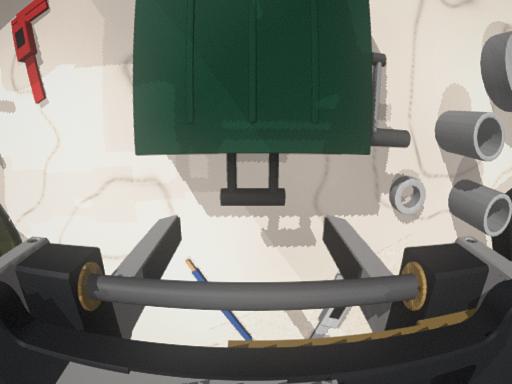

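View pics/t1.png

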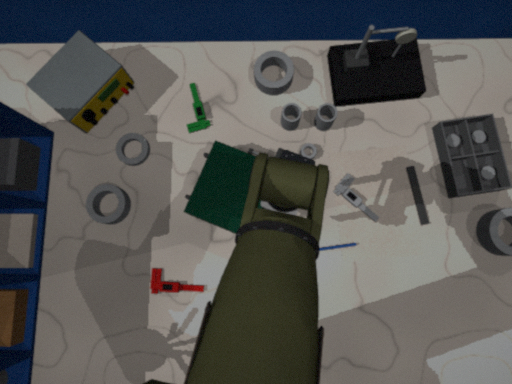

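```bash
cat >> h.py <<'E'
HE=optics.get_calibration("wrist")["hand_eye"];KW=optics.get_calibration("wrist")["intrinsics"]
def wray(s,u,v,z):
    x=(u-KW[0,2])/KW[0,0];y=(v-KW[1,2])/KW[1,1];r=np.hypot(x,y);k=np.sin(r)/r if r>1e-9 else 1
    c=np.array([x*k,y*k,np.cos(r)])
    R=Rn.from_euler("xyz",s["eef_rot"]).as_matrix()
    o=R@HE[:3,3]+s["eef_pos"];w=R@HE[:3,:3]@c
    return o+w*(z-o[2])/w[2]
C0=np.array([524.4,55.5,0]);YAW=1.181
def c2w(p,yaw=None,c=None):
    return Rn.from_euler("z",YAW if yaw is None else yaw).apply(p)+(C0 if c is None else c)
def w2c(p): return Rn.from_euler("z",-YAW).apply(np.asarray(p)-C0)
def jog(target,yaw=None,s=None,cmd=None):
    """tool deltas from current pose (cmd=(pos,yaw) overrides) to target TCP"""
    s=s or manip.read_state();p=s["eef_pos"] if cmd is None else np.array(cmd[0]);y=s["eef_rot"][2] if cmd is None else cmd[1]
    R=Rn.from_euler("xyz",[np.pi,0,y]).as_matrix()
    d=R.T@(np.asarray(target)-p);return d.round(1),None if yaw is None else round(y-yaw,3)
E
python3 - <<'E'
from h import *
s=manip.read_state()
s['eef_rot'];print(s['eef_pos'],s['eef_rot'],s['qd'].round(3))
for u,v in[(221,197),(285,197),(253,197),(253,189)]:
  w=wray(s,u,v,69); print(w.round(1),w2c(w).round(1))
# lid front corners at top z=77
for u,v in[(136,152),(370,153)]: print(w2c(wray(s,u,v,77)).round(1), w2c(wray(s,u,v,55)).round(1))
print(w2c(wray(s,392,138,60)).round(1),"knob?")
E
```

```text
[474.72595563 -65.2715242  149.34102175] [-3.14120227e+00  2.56978659e-04  1.17997646e+00] [-0.025 -0.009  0.003 -0.001 -0.     0.   ]
[450.7 -52.   69. ] [-127.5   27.3   69. ]
[501.9 -73.1  69. ] [-127.5  -28.    69. ]
[476.3 -62.5  69. ] [-127.5   -0.3   69. ]
[479. -56.  69.] [-120.4   -0.3   69. ]
[-85.9  99.1  77. ] [-88.4 108.2  55. ]
[ -86.7 -100.    77. ] [ -89.3 -109.2   55. ]
[ -73.8 -129.1   60. ] knob?
```

>>> jog_arm --deltas "0 0 45 0 94;0 0 91 0 94;0 0 91 0 94;0 0 91 0 94;0 0 91 0 40;0 0 91 0 40;0 0 91 0 40;0 0 91 0 40;0 0 91 0 40;0 0 91 0 40" --squeeze 25

```text
clock: 2.8
eef_pos: [475.3, -64.8, 58.6]
eef_rot: [3.141, -0.0, 1.181]
wrist_force: [1.4, 0.1, 0.9]
finger_gap: 55.7
```

```bash
python3 - <<'E'
from h import *
s=manip.read_state();print(s['eef_pos'],s['eef_rot'],s['wrist_force'],s['finger_gap'],w2c(s['eef_pos']))
p,d=snap("wrist","w2")
# lid arc in tool coordinates: tool x = case +x, z tool = down
for q in np.linspace(0,1.17,22):
    a=q+8/220; x=90-220*np.cos(a); z=55+220*np.sin(a)
    print(round(q,3), round(x+129.9,1), -round(z-63,1))
E
```

```text
[475.33162193 -64.79596001  58.5779274 ] [ 3.14109122e+00 -7.23768234e-05  1.18090331e+00] [1.42077791 0.1076344  0.88406121] 55.714696468392084 [-129.91812103   -0.32488212   58.5779274 ]
0.0 0.0 0.0
0.056 0.8 -12.2
0.111 2.3 -24.4
0.167 4.4 -36.5
0.223 7.3 -48.4
0.279 10.7 -60.1
0.334 14.8 -71.7
0.39 19.6 -83.0
0.446 25.0 -94.0
0.501 31.0 -104.7
0.557 37.5 -115.0
0.613 44.7 -125.0
0.669 52.3 -134.6
0.724 60.5 -143.7
0.78 69.2 -152.3
0.836 78.4 -160.4
0.891 88.0 -168.1
0.947 98.0 -175.1
1.003 108.4 -181.6
1.059 119.1 -187.6
1.114 130.2 -192.9
1.17 141.5 -197.6
```

View pics/w2.png

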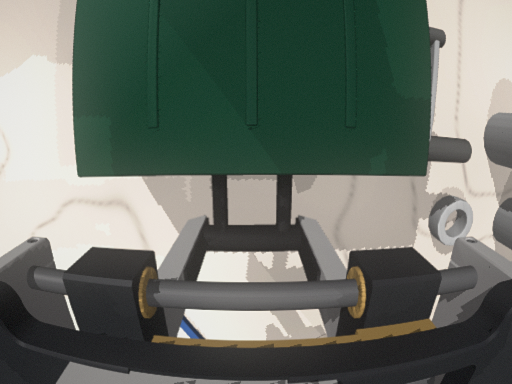

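>>> jog_arm --deltas "0.8 0 -12.2 0 40;2.3 0 -24.4 0 40;4.4 0 -36.5 0 40;7.3 0 -48.4 0 40;10.7 0 -60.1 0 40;14.8 0 -71.7 0 40;19.6 0 -83 0 40;25 0 -94 0 40;31 0 -104.7 0 40;37.5 0 -115 0 40"

```text
clock: 4.1
eef_pos: [489.5, -29.9, 174.1]
eef_rot: [3.141, 0.0, 1.181]
wrist_force: [6.7, -0.5, -5.1]
finger_gap: 55.8
```

```bash
python3 - <<'E'
from h import *
s=manip.read_state();print(s['eef_pos'],s['eef_rot'],s['wrist_force'],s['finger_gap'],w2c(s['eef_pos']))
c=w2c(s['eef_pos'])+[0,0,5];print(np.arctan2(c[2]-55,90-c[0])-8/220,np.hypot(c[2]-55,90-c[0]))
E
```

```text
[489.50340596 -29.89451222 174.11086807] [3.14114320e+00 1.44419876e-04 1.18082701e+00] [ 6.7059593  -0.46173812 -5.05820656] 55.77033544246416 [-9.22494755e+01 -1.71039531e-01  1.74110868e+02]
0.5614926698136437 220.49575711953517
```

>>> jog_arm --deltas "7.2 0 -10 0 40;14.8 0 -19.6 0 40;23 0 -28.7 0 40;31.7 0 -37.3 0 40;40.9 0 -45.4 0 40;50.5 0 -53.1 0 40;70.9 0 -66.6 0 40;92.7 0 -77.9 0 40;104 0 -82.6 0 40;104 0 -82.6 0 40"

```text
clock: 5.35
eef_pos: [528.9, 66.6, 256.6]
eef_rot: [3.141, -0.0, 1.182]
wrist_force: [-0.2, -1.1, 6.0]
finger_gap: 55.7
```

```bash
python3 - <<'E'
from h import *
s=manip.read_state();print(s['eef_pos'],s['joints'],s['wrist_force'],s['finger_gap'],w2c(s['eef_pos']))
c=w2c(s['eef_pos'])+[0,0,5];print(np.arctan2(c[2]-55,90-c[0])-8/220,np.hypot(c[2]-55,90-c[0]))
snap("side","s3");snap("top","t3")
E
```

```text
[528.88463496  66.56840358 256.62681451] [5.64837114e-02 2.35145481e-01 1.51590368e+00 1.88406112e-05
 1.39034905e+00 4.45611469e-01] [-0.20850542 -1.12706142  6.04155396] 55.715429352244755 [1.19422850e+01 5.77669877e-02 2.56626815e+02]
1.1732344569702173 220.87925964621604
```

View pics/s3.png

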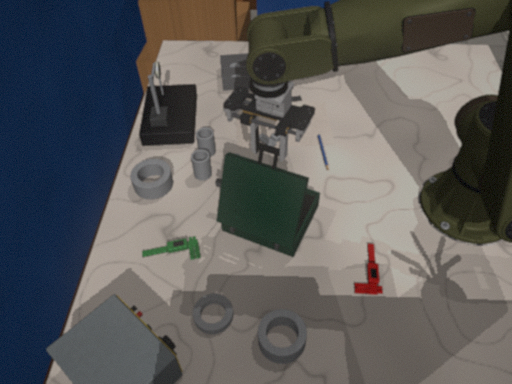

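View pics/t3.png

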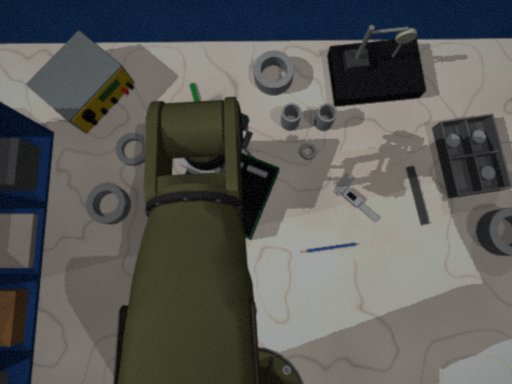

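```bash
python3 - <<'E'
from h import *
for z in range(380,560,20): print(z,proj("side",[525.6,120,z]).round(0))
s=manip.read_state();p,d=optics.camera("side");P=cloud("side",d)
for u,v in[(268,67),(268,50),(268,85),(250,67),(240,45),(268,98),(235,100),(300,118),(235,110),(272,105)]: 
  print(u,v,P[v,u].round(0))
cv2.imwrite("pics/s3z.png",cv2.resize(p[20:220,180:340,::-1],None,fx=3.5,fy=3,interpolation=cv2.INTER_CUBIC))
E
```

```text
380 [269. 123.]
400 [269. 115.]
420 [269. 107.]
440 [269.  99.]
460 [269.  90.]
480 [269.  81.]
500 [269.  71.]
520 [269.  61.]
540 [269.  51.]
268 67 [526. 129. 515.]
268 50 [526. 124. 545.]
268 85 [528. 104. 458.]
250 67 [557. 128. 514.]
240 45 [ 668. -762.    2.]
268 98 [528. 104. 429.]
235 100 [597.  52. 382.]
300 118 [465. 103. 381.]
235 110 [596.  73. 373.]
272 105 [521.  93. 404.]
```

View pics/s3z.png

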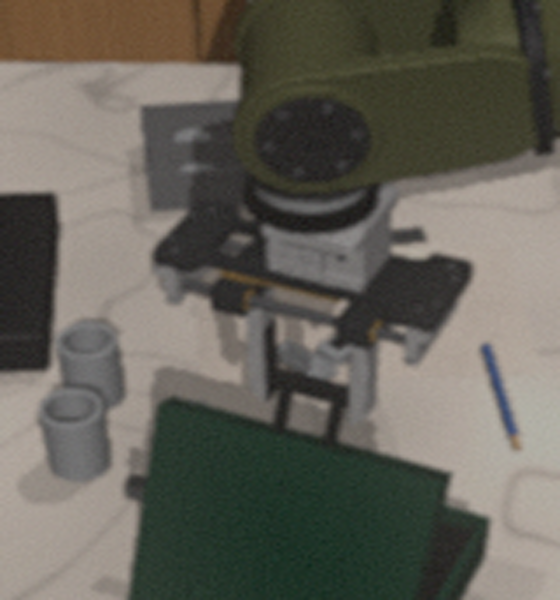

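>>> jog_arm --deltas "0 0 0 0 94;0 0 0 0 94;0 0 0 0 94;0 0 -40 0 94;0 0 -75 0 94;-7 30 -75 0.17 94;-14 60 -75 0.35 60;-21 90 -75 0.52 20;-28 120 -75 0.69 0;-34 143 -75 0.86 0"

```text
clock: 6.75
eef_pos: [649.0, -20.5, 330.5]
eef_rot: [-3.141, 0.001, 0.315]
wrist_force: [-0.7, -0.1, -0.7]
finger_gap: 57.4
```

```bash
python3 - <<'E'
from h import *
s=manip.read_state();print(s['eef_pos'],s['eef_rot'],s['joints'],s['wrist_force'],s['finger_gap'],w2c(s['eef_pos']))
snap("wrist","w4");p,d=snap("top","t4")
E
```

```text
[649.02060993 -20.46687716 330.49350313] [-3.14120919e+00  6.55591451e-04  3.14889851e-01] [-8.79570065e-02  4.88878674e-01  1.00987076e+00  9.60079515e-05
  1.64359667e+00  1.16795654e+00] [-0.7491221  -0.10844675 -0.723156  ] 57.43303107180979 [ -22.91249864 -144.13979412  330.49350313]
```

View pics/w4.png

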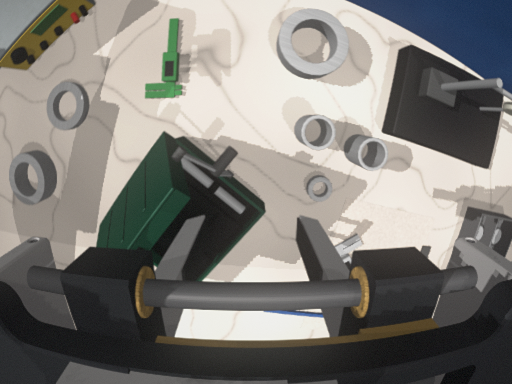

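View pics/t4.png

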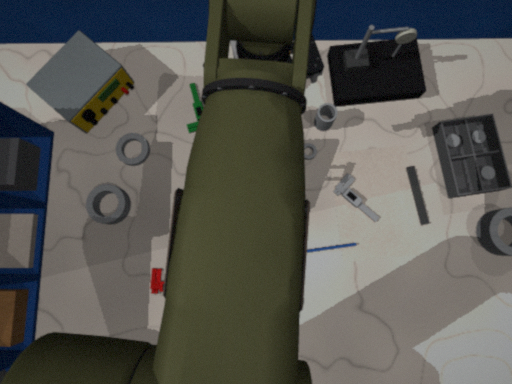

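```bash
python3 - <<'E'
from h import *
s=manip.read_state()
for u,v,z in[(225,160,93),(212,168,95),(236,150,95),(225,160,101)]: print(w2c(wray(s,u,v,z)).round(1))
for u,v in[(317,130),(370,152)]: w=wray(s,u,v,75);print(w.round(0),w2c(w).round(0))
print(w2c(wray(s,318,187,18)).round(0))
print(jog(c2w([-22,-143,84]),-0.390))
p=cv2.imread("pics/w4.png")[110:270,90:290];cv2.imwrite("pics/w4z.png",cv2.resize(p,None,fx=3.5,fy=3.5,interpolation=cv2.INTER_CUBIC))
E
```

```text
[  12.7 -128.4   93. ]
[  19.5 -108.5   95. ]
[  10.1 -149.    95. ]
[  12.9 -129.8  101. ]
[728. -92.  75.] [ -59. -244.   75.]
[ 726. -181.   75.] [-142. -276.   75.]
[-136. -182.   18.]
(array([-2.000e-01, -1.900e+00,  2.457e+02]), np.float64(0.706))
```

View pics/w4z.png

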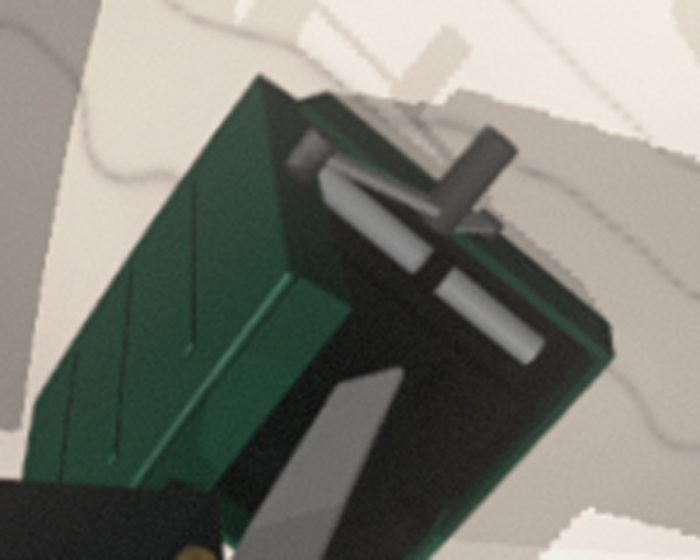

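>>> jog_arm --deltas "0 0 0 0.18 0;0 0 0 0.36 0;0 0 0 0.54 0;0 0 10 0.711 0;0 0 60 0.711 0;0 0 120 0.711 0;0 0 170 0.711 0;0 0 210 0.711 0;0 0 238 0.711 0;0 0 247 0.711 0"

```text
clock: 8.1
eef_pos: [647.2, -19.2, 82.6]
eef_rot: [3.141, 0.002, -0.387]
wrist_force: [1.2, 0.3, 0.3]
finger_gap: 0.6
```

```bash
python3 - <<'E'
from h import *
s=manip.read_state();print(s['eef_pos'],s['eef_rot'],s['joints'],s['wrist_force'],s['finger_gap'],w2c(s['eef_pos']))
snap("wrist","w5");p,d=snap("side","s5")
s=manip.read_state();print(w2c(s['eef_pos']))
E
```

```text
[647.1827168  -19.16235401  82.64043736] [ 3.14095218e+00  2.39975702e-03 -3.87318825e-01] [-8.61981479e-02  6.46489274e-01  1.34610714e+00  1.09579673e-04
  1.15147798e+00  1.87187150e+00] [1.1622934  0.25280387 0.3161548 ] 0.5796363407055829 [ -22.40423181 -141.94404901   82.64043736]
[ -22.30956645 -142.715649     84.03082259]
```

View pics/w5.png

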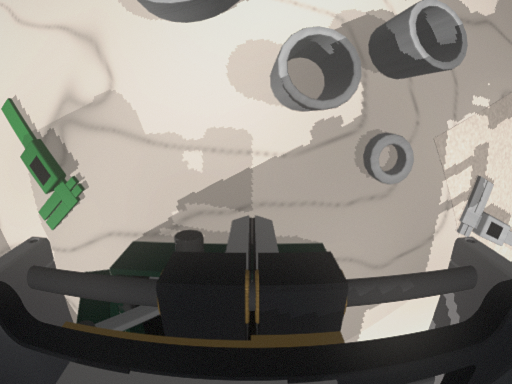

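View pics/s5.png

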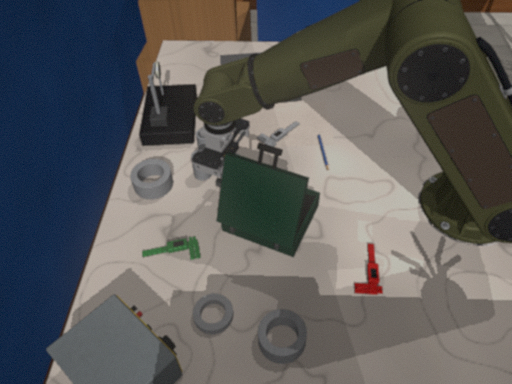

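>>> jog_arm --deltas "0 -6 0 0 0;0 -12 0 0 0;0 -16 0 0 0;0 -20 0 0 0;0 -24 0 0 0;0 -28 0 0 0;0 -31 0 0 0;0 -34 0 0 0;0 -37 0 0 0;0 -37 0 0 0"

```text
clock: 9.45
eef_pos: [662.5, 14.9, 84.2]
eef_rot: [-3.141, -0.0, -0.39]
wrist_force: [-0.5, 0.3, -0.2]
finger_gap: 0.4
```

```bash
python3 - <<'E'
from h import *
s=manip.read_state();print(s['eef_pos'],s['wrist_force'],s['finger_gap'],w2c(s['eef_pos']))
snap("wrist","w6");s=manip.read_state();print(w2c(s['eef_pos']))
E
```

```text
[662.50393674  14.88256113  84.19135221] [-0.4775186   0.27046486 -0.21776362] 0.449143535715972 [  14.90891823 -143.17890152   84.19135221]
[  14.75952228 -143.20299412   84.20202034]
```

View pics/w6.png

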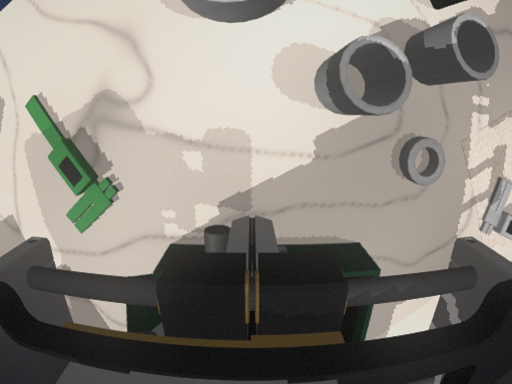

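>>> jog_arm --deltas "0 -1 0 0 0;0 -2 0 0 0;0 -3 0 0 0;0 -4 0 0 0;0 -4 0 0 0;0 -5 0 0 0;0 -5 0 0 0;0 -6 0 0 0;0 -6 0 0 0;0 -6 0 0 0"

```text
clock: 10.75
eef_pos: [664.2, 18.9, 84.0]
eef_rot: [3.14, 0.001, -0.391]
wrist_force: [-5.9, -9.4, 2.0]
finger_gap: 0.4
```

```bash
python3 - <<'E'
from h import *
s=manip.read_state();print(s['eef_pos'],s['wrist_force'],s['finger_gap'],w2c(s['eef_pos']))
E
```

```text
[664.19840744  18.92939014  83.9888001 ] [-5.85729576 -9.35241758  1.99230606] 0.35090848658431517 [  19.29607926 -143.20846886   83.9888001 ]
```

>>> jog_arm --deltas "0 -1 0 0 0;0 -2 0 0 0;0 -2 0 0 0;0 -2 0 0 0;0 0 0 0 0;0 8 0 0 0;0 20 0 0 0;0 40 0 0 0;0 40 0 0 0;0 40 -60 0 0"

```text
clock: 12.0
eef_pos: [647.4, -17.1, 140.6]
eef_rot: [3.139, 0.008, -0.391]
wrist_force: [1.7, -0.3, 1.3]
finger_gap: 0.3
```

```bash
python3 - <<'E'
from h import *
s=manip.read_state();print(s['eef_pos'],s['wrist_force'],s['finger_gap'],w2c(s['eef_pos']))
p,d=snap("wrist","w7");s=manip.read_state();print(w2c(s['eef_pos']))
snap("side","s7")
E
```

```text
[647.42210679 -17.05057136 140.55143322] [ 1.70987263 -0.30740416  1.34378799] 0.30524344355954863 [ -20.35989322 -141.36300404  140.55143322]
[ -18.95775608 -144.906674    152.57394877]
```

View pics/w7.png

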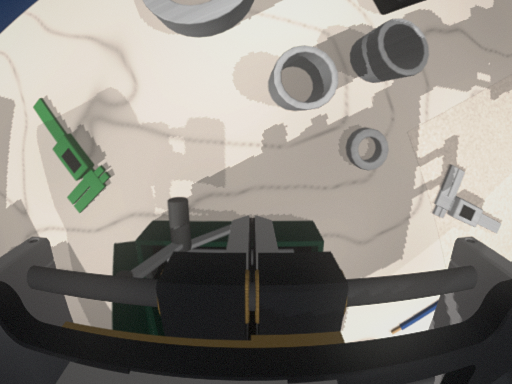

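View pics/s7.png

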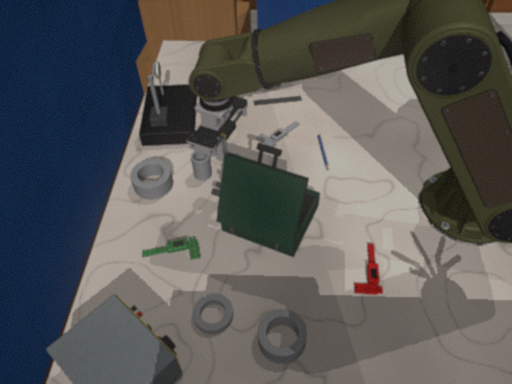

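```bash
python3 - <<'E'
from h import *
s=dict(eef_pos=np.array([647.42,-17.05,140.55]),eef_rot=np.array([3.139,.008,-.391]))
for u,v in[(178,203),(178,215),(181,245)]: print(w2c(wray(s,u,v,83)).round(1))
p=np.load("top0rgb.npy").astype(int)
# caliper: grey (low R-B) vs beige bench
m=((p[...,0]-p[...,2])<10)&(p.sum(2)>120)
mm=np.zeros_like(m);mm[165:230,325:392]=m[165:230,325:392]
k,l,st,c=cv2.connectedComponentsWithStats(mm.astype(np.uint8));i=1+np.argmax(st[1:,4]);print(st[i])
img=p[165:230,325:392].astype(np.uint8).copy();img[(l==i)[165:230,325:392]]=[255,0,255]
a=np.hstack([p[165:230,325:392].astype(np.uint8),img])
cv2.imwrite("pics/cal.png",cv2.resize(a[:,:,::-1],None,fx=5.5,fy=5.5,interpolation=cv2.INTER_NEAREST))
E
```

```text
[  39.2 -144.1   83. ]
[  39.9 -133.9   83. ]
[  39.6 -106.9   83. ]
[333 173  59  57 972]
```

View pics/cal.png

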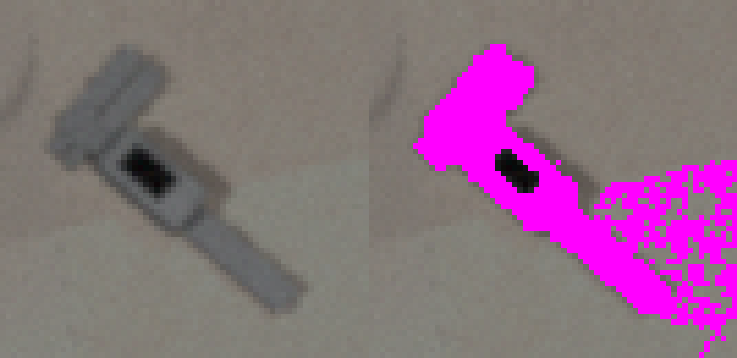

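```bash
python3 - <<'E'
from h import *
t=ray("top",325+289/5.5,165+303/5.5,6);
a=ray("top",325+148/5.5,165+170/5.5,16)
print(t,a)
lt=ray("top",325+147/5.5,165+58/5.5,6);st=ray("top",325+62/5.5,165+152/5.5,6);print(lt,st)
d=a-t;yaw=np.arctan2(d[1],d[0]);print("yaw beam",yaw,"jaw dir+90",np.arctan2(*(st-lt)[[1,0]])-np.pi/2)
o=t+70*np.array([np.cos(yaw),np.sin(yaw),0]);print("origin",o)
tgt=o+(-60)*np.array([np.cos(yaw),np.sin(yaw),0]);print("grip",tgt)
s=manip.read_state();print(s['eef_pos'],s['eef_rot'],s['joints'])
tgt[2]=200
print(jog(tgt,yaw))
E
```

```text
[ 450.07836    -324.17743914    6.        ] [ 513.31861519 -256.72937049   16.        ]
[ 570.49233897 -260.76380991    6.        ] [ 523.73345527 -217.76366681    6.        ]
yaw beam 0.8175843618697214 jaw dir+90 0.8272496176650952
origin [ 497.95733792 -273.11274024    6.        ]
grip [ 456.91821399 -316.88248215    6.        ]
[651.81433889 -17.05235987 150.7024675 ] [-3.13849007 -0.00925353 -0.39033557] [-8.23765180e-02  5.78965478e-01  1.28611803e+00  1.59085091e-04
  1.26675053e+00  1.87869413e+00]
(array([-66.2, 351.4, -49.3]), np.float64(-1.208))
```

>>> jog_arm --deltas "0 20 -40 0 94;-5 60 -80 -0.1 94;-15 110 -80 -0.27 94;-25 160 -80 -0.44 94;-35 210 -80 -0.61 94;-45 260 -75 -0.78 60;-55 305 -65 -0.95 40;-62 335 -60 -1.1 40;-66 351 -55 -1.208 40;-66 351 -50 -1.208 40"

```text
clock: 13.35
eef_pos: [454.5, -317.0, 193.9]
eef_rot: [3.141, -0.0, 0.816]
wrist_force: [-0.1, 1.0, -0.3]
finger_gap: 40.0
```

```bash
python3 - <<'E'
from h import *
s=manip.read_state();print(s['eef_pos'],s['eef_rot'],s['joints'],s['wrist_force'],s['finger_gap'])
p,d=snap("wrist","w8");snap("top","t8")
s=manip.read_state();print(s['eef_pos'],s['eef_rot'])
E
```

```text
[ 454.54734972 -316.98330077  193.86799427] [ 3.14121986e+00 -1.35786032e-04  8.15595746e-01] [-6.75095357e-01  3.30541968e-01  1.54173540e+00  1.10517328e-04
  1.26893283e+00  8.00724123e-02] [-0.13979422  0.99402581 -0.2910877 ] 40.04762621385874
[ 455.07791108 -315.89157021  193.5239071 ] [-3.14095825e+00 -1.49793123e-04  8.15331027e-01]
```

View pics/w8.png

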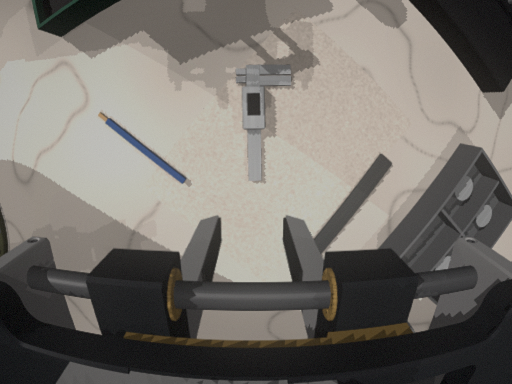

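View pics/t8.png

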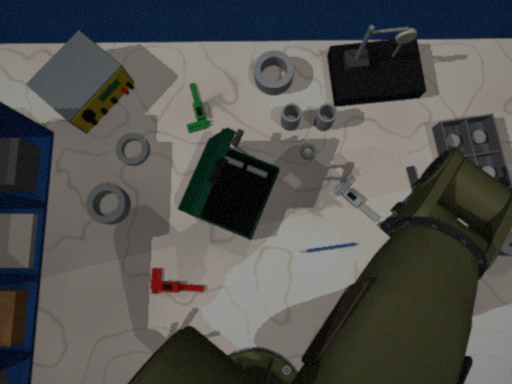

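```bash
python3 - <<'E'
from h import *
s=dict(eef_pos=np.array([454.55,-316.98,193.87]),eef_rot=np.array([np.pi,0,.8155]))
p=cv2.imread("pics/w8.png")
cv2.imwrite("pics/w8z.png",cv2.resize(p[50:200,200:320],None,fx=4,fy=4,interpolation=cv2.INTER_CUBIC))
# beam edges per row: profile in grey-ness
q=p.astype(int)
for v in range(134,184,4):
    r=q[v,235:275]; g=r[:,2]-r[:,0]; print(v,"".join("#" if x<8 else "." for x in g))
t=wray(s,256,181,6);a=wray(s,254.5,135,6);b=wray(s,254,103,16);print(t,a,b)
for A in(a,b):print(np.arctan2(A[1]-t[1],A[0]-t[0]))
E
```

```text
134 .............#############..............
138 .............#############..............
142 .............#############..............
146 .............#############..............
150 .............#############..............
154 .............#############..............
158 ..............############..............
162 .............#############..............
166 .............##############.............
170 ..............#############.............
174 ..............############..............
178 ..............############..............
182 ........................................
[ 453.10133318 -324.77397778    6.        ] [ 490.09866731 -282.63071912    6.        ] [ 515.45645297 -254.67347772   16.        ]
0.8503293254456196
0.8438069366435523
```

View pics/w8z.png

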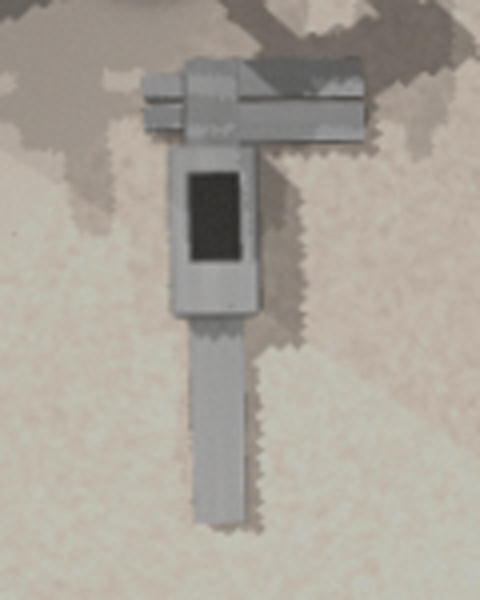

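```bash
python3 - <<'E'
from h import *
s=dict(eef_pos=np.array([454.55,-316.98,193.87]),eef_rot=np.array([np.pi,0,.8155]))
t=wray(s,254.75,180.7,6)
for u,v,z in[(254.2,131,6),(254,103,16),(253,73,6)]:
  A=wray(s,u,v,z);print(A.round(1),np.hypot(*(A-t)[:2]),np.arctan2(A[1]-t[1],A[0]-t[0]))
y=.828;e=np.array([np.cos(y),np.sin(y),0]);g=t+10*e;print(t,g)
s=manip.read_state();print(s['eef_pos'],s['eef_rot'])
g[2]=100;print(jog(g,y))
g[2]=15.5;print(jog(g,y))
E
```

```text
[ 493.1 -278.9    6. ] 60.46074091981105 0.8285548686230192
[ 515.5 -254.7   16. ] 93.41619080459746 0.8275778312163947
[ 539.7 -227.2    6. ] 130.02893691822382 0.832913338352673
[ 452.24534373 -323.45530943    6.        ] [ 459.00884645 -316.08950798    6.        ]
[ 455.07791108 -315.89157021  193.5239071 ] [-3.14095825e+00 -1.49793123e-04  8.15331027e-01]
(array([ 2.6,  3. , 93.5]), np.float64(-0.013))
(array([  2.6,   3. , 178. ]), np.float64(-0.013))
```

>>> jog_arm --deltas "2.6 2 60 -0.013 40;2.6 2 115 -0.013 40;2.6 2 155 -0.013 40;2.6 2 172 -0.013 40;2.6 2 178 -0.013 40;2.6 2 178 -0.013 40;2.6 2 178 -0.013 5;2.6 2 178 -0.013 5;2.6 2 178 -0.013 5;2.6 2 178 -0.013 5" --squeeze 58

```text
clock: 14.7
eef_pos: [458.3, -316.1, 16.6]
eef_rot: [3.141, -0.0, 0.831]
wrist_force: [-0.5, -0.3, 6.0]
finger_gap: 14.6
```

```bash
python3 - <<'E'
from h import *
s=manip.read_state();print(s['eef_pos'],s['eef_rot'],s['wrist_force'],s['finger_gap'])
p,d=snap("wrist","w9")
E
```

```text
[ 458.33597527 -316.140424     16.58252446] [ 3.14064566e+00 -9.42465349e-05  8.30675086e-01] [-0.5140405  -0.25962174  6.02200576] 14.601935399532342
```

View pics/w9.png

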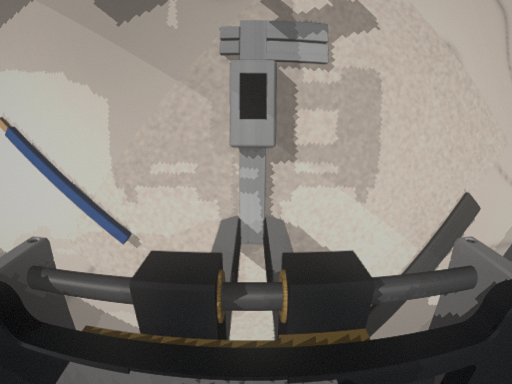

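>>> jog_arm --deltas "0 0 0 0 30;0 0 0 0 30;0 0 1.5 0 30;0 0 2 0 30;0 0 2 0 30;0 0 2 0 5;0 0 2 0 5;0 0 2 0 5;0 0 2 0 5;0 0 2 0 5" --squeeze 58

```text
clock: 16.0
eef_pos: [458.3, -316.1, 14.3]
eef_rot: [3.141, -0.0, 0.831]
wrist_force: [-0.3, 0.6, 5.2]
finger_gap: 15.0
```

```bash
python3 - <<'E'
from h import *
s=manip.read_state();print(s['eef_pos'],s['eef_rot'],s['wrist_force'],s['moment'],s['finger_gap'])
E
```

```text
[ 458.2824985  -316.09663636   14.28290755] [ 3.14092395e+00 -8.80752224e-05  8.30680071e-01] [-0.30241639  0.59565083  5.22213677] [ 0.03347652  0.03922438 -0.02822437] 15.010550223294448
```

>>> jog_arm --deltas "0 0 -3 0 5;0 0 -8 0 5;0 0 -14 0 5;0 0 -22 0 5;0 0 -32 0 5;0 0 -42 0 5;0 0 -52 0 5;0 0 -60 0 5;0 0 -60 0 5;0 0 -60 0 5"

```text
clock: 17.25
eef_pos: [457.9, -315.8, 73.7]
eef_rot: [-3.141, 0.0, 0.831]
wrist_force: [-0.3, 0.0, -1.8]
finger_gap: 14.8
```

```bash
python3 - <<'E'
from h import *
s=manip.read_state();print(s['eef_pos'],s['eef_rot'],s['wrist_force'],s['moment'],s['finger_gap'])
p,d=snap("wrist","w10")
for r in [(60,30),(70,33),(100,235),(120,240),(130,260),(170,252),(190,252),(150,236),(150,270),(40,230),(45,300),(45,250)]:
  pass
np.save("w10d.npy",d)
snap("side","s10")
E
```

```text
[ 457.9381075  -315.7874375    73.73787809] [-3.14108815e+00  3.39928576e-05  8.30827475e-01] [-0.30859747  0.03342842 -1.78155693] [-0.11405148  0.07384679 -0.02198834] 14.786340799484496
```

View pics/w10.png

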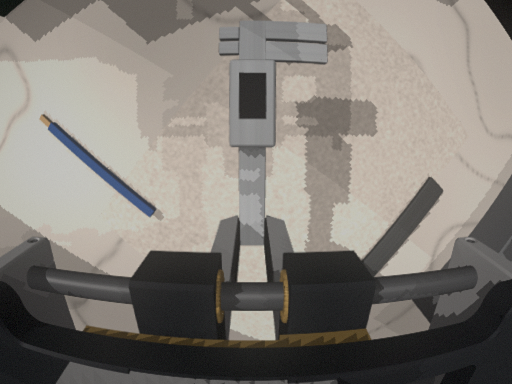

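View pics/s10.png

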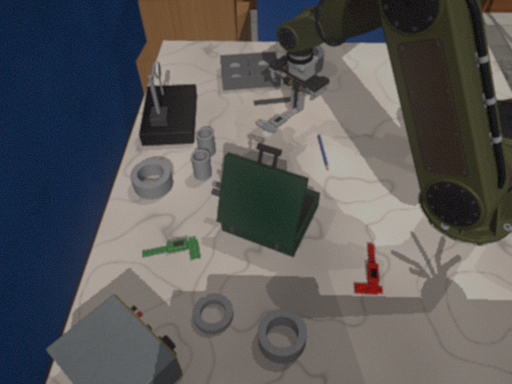

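```bash
python3 - <<'E'
from h import *
s=dict(eef_pos=np.array([0,0,14.3]),eef_rot=np.array([np.pi,0,0.]))
for n,u,v,z in[("tail",252.5,244,6),("slide back bottom",252.5,148,10),("slide backL",230,146,16),("slide backR",275,146,16),("slide front L",232,61,16),("slide frontR",274,61,16),("jaw far",252,22,6),("long tip in",326,63,6),("long tip far",326,26,6),("short in",219,53,6)]:
  print(n,(wray(s,u,v,z)*[1,1,1]).round(1))
E
```

```text
tail [-8.6  0.2  6. ]
slide back bottom [53.2  0.3 10. ]
slide backL [55.  12.8 16. ]
slide backR [ 55.  -12.2  16. ]
slide front L [102.6  11.6  16. ]
slide frontR [102.7 -11.5  16. ]
jaw far [128.9   0.6   6. ]
long tip in [104.8 -43.2   6. ]
long tip far [128.5 -43.7   6. ]
short in [109.6  19.9   6. ]
```

>>> jog_arm --deltas "5 -5 -10 0 5;19 -19 -20 -0.03 5;40 -39 -28 -0.08 5;64 -63 -34 -0.13 5;90 -88 -36 -0.18 5;115 -113 -36 -0.23 5;138 -135 -36 -0.28 5;156 -153 -36 -0.32 5;167 -164 -36 -0.34 5;171.4 -168.5 -36 -0.35 5"

```text
clock: 18.6
eef_pos: [449.2, -74.8, 110.5]
eef_rot: [3.141, -0.0, 1.182]
wrist_force: [0.1, 0.5, -1.8]
finger_gap: 14.8
```

```bash
python3 - <<'E'
from h import *
s=manip.read_state();print(s['eef_pos'],s['eef_rot'],s['wrist_force'],s['moment'],s['finger_gap'],w2c(s['eef_pos']))
p,d=snap("wrist","w11");p,d=snap("top","t11")
s=manip.read_state();print(s['eef_pos'],s['eef_rot'],w2c(s['eef_pos']))
E
```

```text
[449.15466054 -74.83548373 110.45203293] [ 3.14099221e+00 -8.34443180e-05  1.18246522e+00] [ 0.05706789  0.48806689 -1.79554944] [-0.13427906  0.01111255 -0.06026008] 14.846892744630651 [-149.15179075   20.07343382  110.45203293]
[449.21003413 -75.46008075 110.23234986] [ 3.14135778e+00 -2.64639400e-05  1.18137233e+00] [-149.70849258   19.78486711  110.23234986]
```

View pics/w11.png

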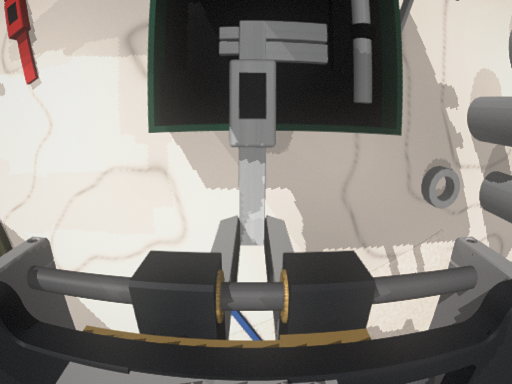

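View pics/t11.png

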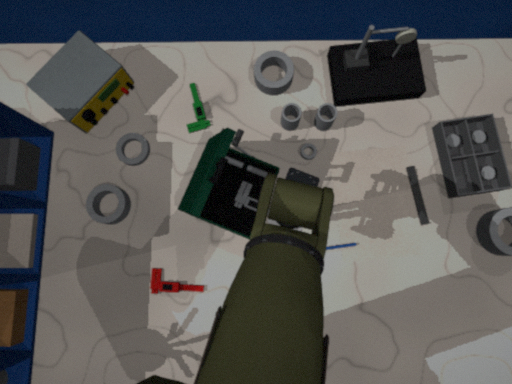

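```bash
python3 - <<'E'
from h import *
s=dict(eef_pos=np.array([449.15,-74.84,110.45]),eef_rot=np.array([np.pi,0,1.1825]))
for u,v in[(149,131),(401,134),(275,132.5),(155,20),(392,20)]: print(w2c(wray(s,u,v,55)).round(1))
p=cv2.imread("pics/w11.png")[0:160,130:420].astype(float)*2.5
cv2.imwrite("pics/w11z.png",cv2.resize(np.clip(p,0,255).astype(np.uint8),None,fx=2.7,fy=2.7,interpolation=cv2.INTER_CUBIC))
E
```

```text
[-86.7 100.3  55. ]
[ -86.4 -100.2   55. ]
[-89.3   3.5  55. ]
[ 2.  95.9 55. ]
[  8.3 -92.2  55. ]
```

View pics/w11z.png

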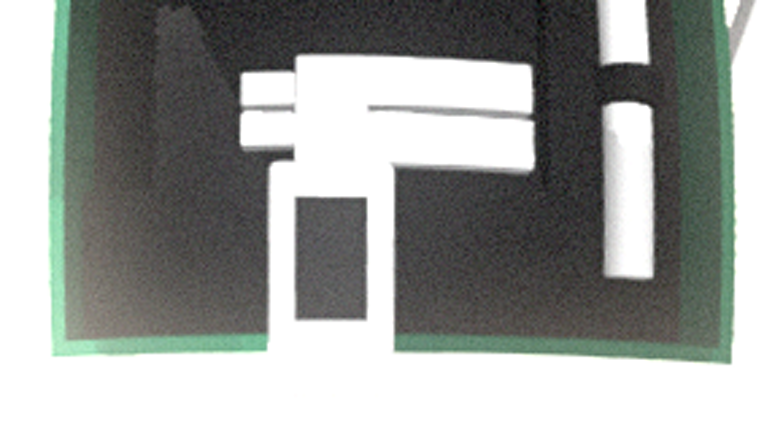

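>>> jog_arm --deltas "2 0 8 0 5;8 0 16 0 5;18 0 22 0 5;30 0 25 0 5;42 0 25 0 5;54 0 25 0 5;65 0 25 0 5;74 0 25 0 5;79 0 25 0 5;81 0 25 0 5"

```text
clock: 19.95
eef_pos: [480.1, -0.6, 85.0]
eef_rot: [-3.142, 0.0, 1.181]
wrist_force: [-0.5, 0.1, -1.2]
finger_gap: 14.9
```

```bash
python3 - <<'E'
from h import *
s=manip.read_state();print(s['eef_pos'],s['eef_rot'],s['wrist_force'],s['moment'],s['finger_gap'],w2c(s['eef_pos']))
p,d=snap("wrist","w12");p,d=snap("side","s12")
cv2.imwrite("pics/s12z.png",cv2.resize(p[20:260,180:360,::-1],None,fx=3,fy=2.5,interpolation=cv2.INTER_CUBIC))
s=manip.read_state();print(s['eef_pos'],s['eef_rot'],w2c(s['eef_pos']))
E
```

```text
[480.06850155  -0.62295434  85.01834756] [-3.14151823e+00  6.12706782e-05  1.18095600e+00] [-0.5357122   0.05989543 -1.24894631] [-0.17555881 -0.00127915 -0.05225453] 14.946234502462968 [-68.75894434  19.67931226  85.01834756]
[480.01722623  -0.79383327  85.03708242] [-3.14155321e+00  2.31225481e-05  1.18080438e+00] [-68.93648967  19.66180723  85.03708242]
```

View pics/w12.png

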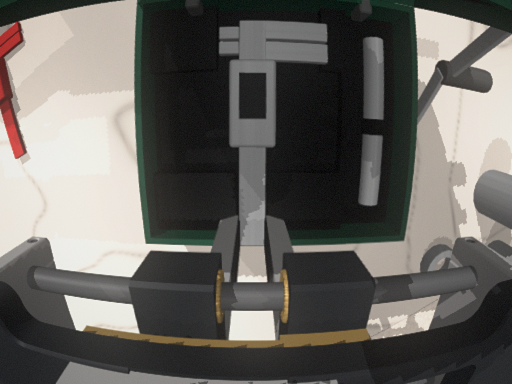

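View pics/s12z.png

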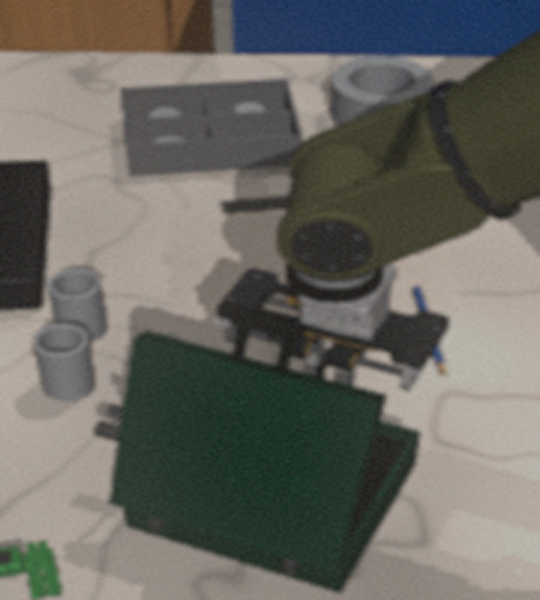

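```bash
python3 - <<'E'
from h import *
p=cv2.imread("pics/w12.png")[0:260,130:420].astype(float)
p=255*np.clip(p/70,0,1)**.6
cv2.imwrite("pics/w12z.png",cv2.resize(p.astype(np.uint8),None,fx=2.7,fy=2.3,interpolation=cv2.INTER_CUBIC))
s=dict(eef_pos=np.array([480.07,-.62,85.02]),eef_rot=np.array([np.pi,0,1.181]))
K=np.linalg.inv(np.eye(3))
def wproj(X):
    R=Rn.from_euler("xyz",s["eef_rot"]).as_matrix();t=R.T@(np.array(X)-s["eef_pos"])
    c=HE[:3,:3].T@(t-HE[:3,3]);r=np.hypot(c[0],c[1]);th=np.arctan2(r,c[2]);return KW[0,2]+KW[0,0]*th*c[0]/r,KW[1,2]+KW[1,1]*th*c[1]/r
for nm,q in dict(slotL=(-40,32,37),slotR=(-40,8,37),slotLf=(-60,32,37),pockL=(36,45,37),pockR=(36,-31,37),finL=(-40,95,37),finR=(-40,-46,37)).items():
    u,v=wproj(c2w(np.array(q,float)));print(nm,round(u),round(v),"zoom",round((u-130)*2.7),round(v*2.3))
E
```

```text
slotL 236 175 zoom 286 403
slotR 268 175 zoom 374 403
slotLf 236 201 zoom 287 463
pockL 217 72 zoom 236 165
pockR 323 73 zoom 520 168
finL 154 176 zoom 65 404
finR 339 176 zoom 565 404
```

View pics/w12z.png

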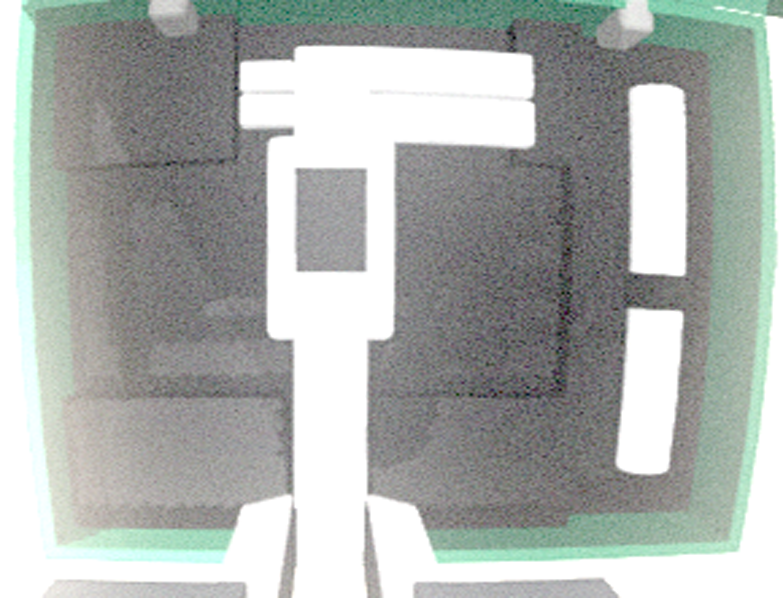

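>>> jog_arm --deltas "1 -0.3 4 0 5;1 -0.3 9 0 5;1 -0.3 14 0 5;1 -0.3 19 0 5;1 -0.3 23 0 5;1 -0.3 26 0 5;1 -0.3 29 0 5;1 -0.3 31 0 5;1 -0.3 32 0 5;1 -0.3 32 0 5"

```text
clock: 21.3
eef_pos: [480.1, 0.3, 53.1]
eef_rot: [3.142, -0.0, 1.181]
wrist_force: [0.2, 0.4, -1.9]
finger_gap: 14.6
```

```bash
python3 - <<'E'
from h import *
s=manip.read_state();print(s['eef_pos'],s['eef_rot'],s['wrist_force'],s['moment'],s['finger_gap'],w2c(s['eef_pos']))
p,d=snap("wrist","w13")
p=p[0:260,130:420,::-1].astype(float)
p=255*np.clip(p/70,0,1)**.6
cv2.imwrite("pics/w13z.png",cv2.resize(p.astype(np.uint8),None,fx=2.7,fy=2.3,interpolation=cv2.INTER_CUBIC))
p,d=snap("side","s13")
E
```

```text
[4.80127012e+02 2.52443036e-01 5.30550943e+01] [ 3.14157406e+00 -2.91458554e-05  1.18080074e+00] [ 0.1744195   0.36141049 -1.90248675] [-0.12409834 -0.02691133 -0.04401931] 14.649739524256447 [-67.92697956  19.9578417   53.05509425]
```

View pics/w13z.png

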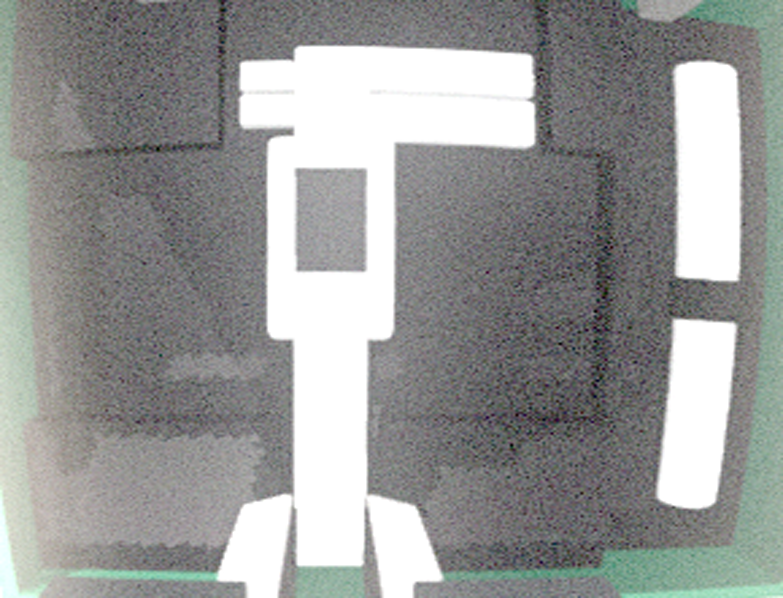

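View pics/s13.png

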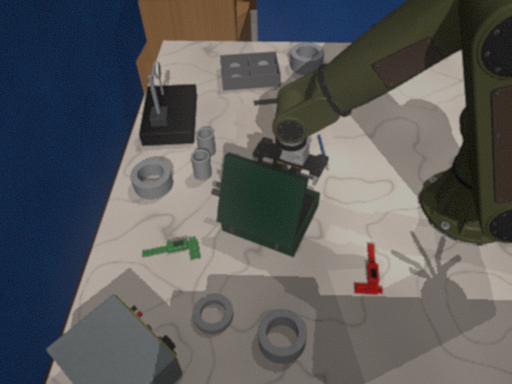

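>>> jog_arm --deltas "0 -0.8 0.8 0 5;0 -0.8 0.8 0 5;0 -0.8 0.8 0 5;0 -0.8 0.8 0 36;0 -0.8 0.8 0 36;0 -0.8 0.8 0 36;0 -0.8 0.8 0 36;0 -0.8 0.8 0 36;0 -0.8 0.8 0 36;0 -0.8 0.8 0 36"

```text
clock: 22.65
eef_pos: [479.3, 0.6, 52.2]
eef_rot: [-3.142, 0.0, 1.181]
wrist_force: [0.3, -0.3, -0.1]
finger_gap: 36.1
```

```bash
python3 - <<'E'
from h import *
s=manip.read_state();print(s['eef_pos'],s['eef_rot'],s['wrist_force'],s['moment'],s['finger_gap'],w2c(s['eef_pos']))
p,d=snap("wrist","w14")
p=p[0:260,130:420,::-1].astype(float)
p=255*np.clip(p/70,0,1)**.6
cv2.imwrite("pics/w14z.png",cv2.resize(p.astype(np.uint8),None,fx=2.7,fy=2.3,interpolation=cv2.INTER_CUBIC))
E
```

```text
[479.34264023   0.55060617  52.22295827] [-3.14150821e+00  1.41831578e-05  1.18082200e+00] [ 0.26540866 -0.31258946 -0.06357792] [-0.00638435 -0.07219176 -0.01005981] 36.077104299010266 [-67.94924408  20.79667719  52.22295827]
```

View pics/w14z.png

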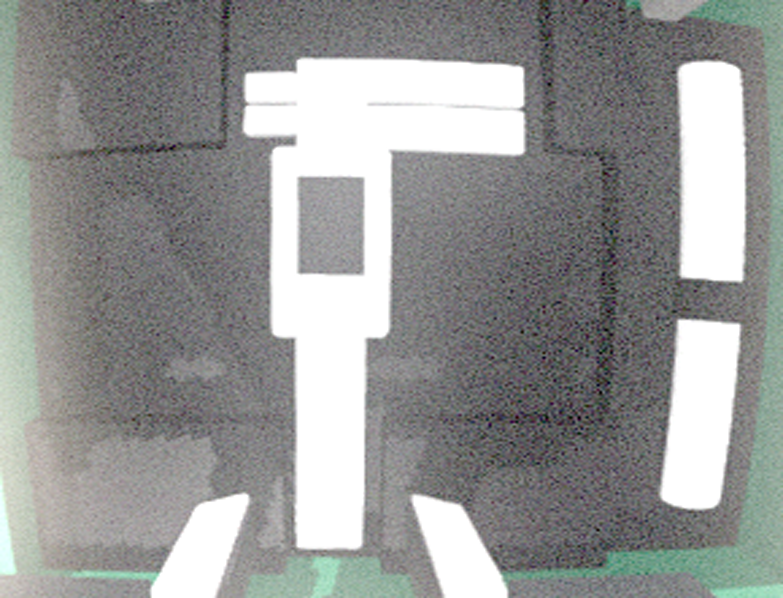

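View pics/w14.png

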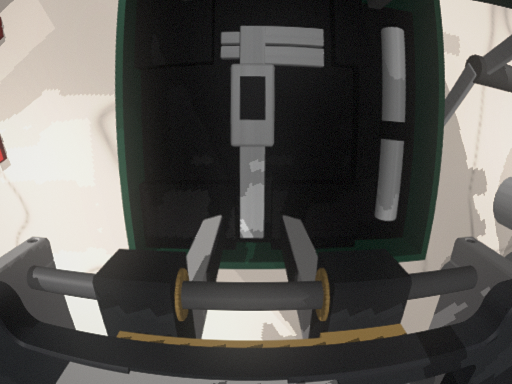

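>>> jog_arm --deltas "0 0 -10 0 36;0 0 -25 0 36;0 0 -40 0 36;-15 0 -50 0 36;-40 0 -60 0 36;-80 0 -80 0 36;-120 0 -110 0 36;-150 0 -140 0 36;-170 0 -160 0 36;-170 0 -160 0 36"

```text
clock: 23.95
eef_pos: [414.4, -158.1, 213.6]
eef_rot: [3.139, 0.0, 1.178]
wrist_force: [0.1, 0.7, 0.2]
finger_gap: 36.0
```

```bash
python3 - <<'E'
from h import *
s=manip.read_state();print(s['eef_pos'],s['eef_rot'],s['wrist_force'],w2c(s['eef_pos']))
p,d=snap("wrist","w15");s2=dict(s)
z=cv2.resize(p[0:130,130:380,::-1],None,fx=3.2,fy=3.2,interpolation=cv2.INTER_CUBIC);cv2.imwrite("pics/w15z.png",np.clip(z*1.5,0,255))
snap("top","t15");snap("side","s15")
E
```

```text
[ 414.39151013 -158.0964494   213.58837509] [3.13884200e+00 2.18963391e-04 1.17847601e+00] [0.07273016 0.69206762 0.20606327] [-239.37705601   20.58970849  213.58837509][ WARN:0@1.825] global loadsave.cpp:1063 imwrite_ Unsupported depth image for selected encoder is fallbacked to CV_8U.
```

View pics/w15z.png

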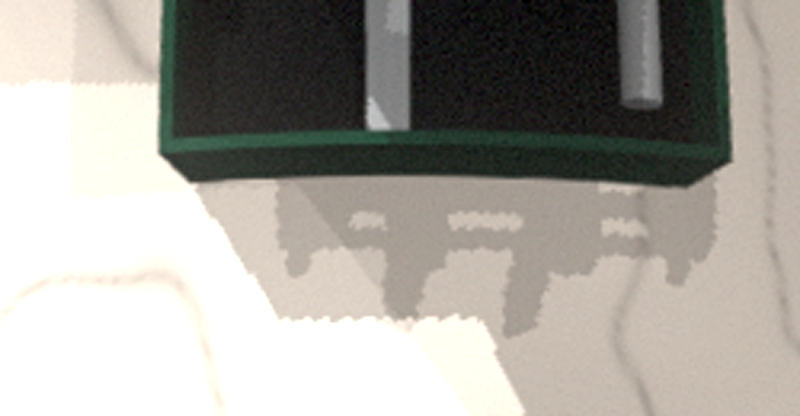

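View pics/t15.png

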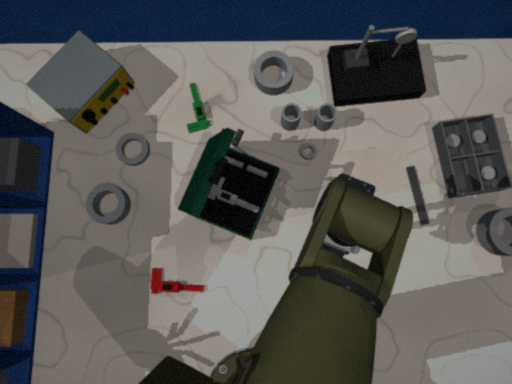

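View pics/s15.png

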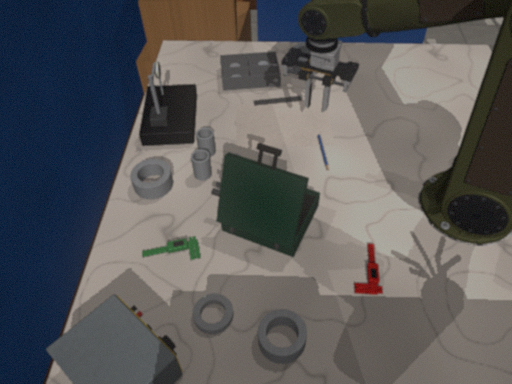

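```bash
python3 - <<'E'
from h import *
s=dict(eef_pos=np.array([479.34,.55,52.22]),eef_rot=np.array([np.pi,0,1.1808]))
Z=lambda a,b,z:w2c(wray(s,130+a/2.7,b/2.3,z)).round(1)
print("tail",Z(330,548,31),"slide back",Z(272,336,41),Z(389,336,41),"jaw far",Z(300,60,31),Z(523,67,31),"long in",Z(523,155,31),"short",Z(245,135,31))
print("pocket",Z(223,146,37),Z(550,152,37))
p,d=optics.camera("top");z=p[120:240,170:290,::-1].astype(float)*1.8
cv2.imwrite("pics/t16z.png",cv2.resize(np.clip(z,0,255).astype(np.uint8),None,fx=5,fy=5,interpolation=cv2.INTER_CUBIC))
for n,q in dict(tail=(-80,20,31),slide=(8,20,41),tip=(47,-25,31),knob=(37,-131,87)).items(): print(n,(proj("top",c2w(np.array(q,float)))-[170,120])*5)
P=cloud("top",d);Q=P[120:240,170:290].reshape(-1,3);c=np.array([w2c(x) for x in Q]);m=(c[:,2]>80)&(abs(c[:,1])<95)&(c[:,0]<120)&(c[:,0]>-20)&(c[:,2]<240)
i=c[m];print("lid top pts",len(i),np.percentile(i,[5,50,95],axis=0).round(0))
k=i[i[:,2]>205];print(k.mean(0))
E
```

```text
tail [-77.8  21.1  31. ] slide back [-14.1  34.   41. ] [-14.   8.  41.] jaw far [62.7 28.1 31. ] [ 62.7 -24.7  31. ] long in [ 36.6 -24.2  31. ] short [41.  40.8 31. ]
pocket [36.9 45.2 37. ] [ 36.8 -29.2  37. ]
tail [445.4604822  446.95777376]
slide [288.98246664 380.80676321]
tip [256.74968652 278.53845431]
knob [344.59135195  74.00804603]
lid top pts 1738 [[ 24. -85.  98.]
 [ 45.   5. 219.]
 [ 98.  86. 228.]]
[ 35.13981095   2.04539772 223.52738674]
```

View pics/t16z.png

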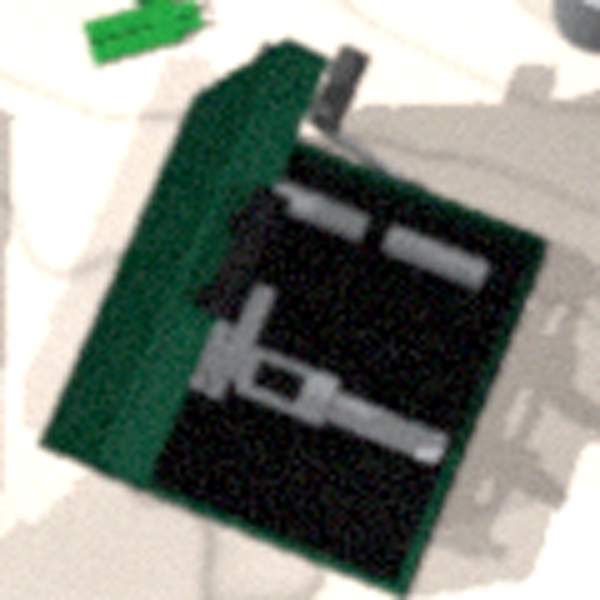

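```bash
python3 - <<'E'
from cell import workorder, manip
print(manip.read_state()['qd'].round(3)); print(workorder.sign_off())
E
```

```text
[ 0.008  0.004 -0.005 -0.001  0.003 -0.003]
the job is handed in; nothing more can be done
None
```

The job is finished and handed in at about 24 s of the 72 s allowed. I got no verdict back.

**What I did**
- I gripped the carry handle across its ends and raised the lid to about 1.17 rad.
- I pushed the stay knob past straight to its hard stop. The wrist force read 11 N just before a final 2 mm push.
- I picked the caliper up by the tail of its beam, because the moves cannot tilt the tool and a vertical tool over the slide would have hit the raised lid.
- I slid it in under the lid and released it about 13 mm above its compartment floor. It settled into the tail slot and jaw pocket. Then I drew the arm clear.

**Last checks (case frame, measured from camera images)**
- **Stay:** after the push the knob was measured at x ≈ 39–40 mm, against 37 mm when locked. The final overhead picture shows it within about 2 pixels of the locked position.
- **Lid:** it stands steady, and its position in the side pictures has not changed since the stay was locked.
- **Caliper:** it lies at about x −8, y +21 mm, parallel to the case within what the pictures show. The long jaws are in the pocket with tips at y ≈ −25 mm. I judged flatness from the pictures, not from a direct height reading.
- **Bystanders:** none shows any visible movement in the final pictures, but I did not measure them.

**Disagreements:** the case's x position differed by about 2 mm between the top and wrist cameras, within the stated calibration error. The gripper read about 15 mm on the 16 mm beam, but the beam did not slip or droop.

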